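# Pack and wedge a soil block in the saw's work holder

## Task

Lift the cured soil block out of its casting mould and stand it in the steel work holder with one end face against the fixed stop. Then add one upright spacer, or both if the gap is wide, between the block and the sloping jaw, until what is left is a gap that the wedge can close without reaching the base plate, and push the wedge down, its sloping face to the jaw, until you feel it bind and the whole row is tight and square. Finish while still gripping the wedge and pressing it home: do not let go of it, and leave the jar, bottle and dish alone.

Things in the scene. Friction and masses are not known exactly. Their poses are not given: they have to be found in the camera images.
- holder: Steel holder, fixed: base plate 64 (x) x 170 (y) x 10 mm thick, z up; origin: centre of its underside. The row lies along its y. At the +y end the fixed stop, 40 mm wide, top 50 mm above the bench, inner face (looking to -y) at y = +65 mm. The jaw is on the -y half. Sides (+x, -x) are open. Block and spacers stand on the plate.
- jaw: Dark steel jaw, locked on the holder (fixed), 36 mm wide, 60 mm high; axes as the holder's. Origin: foot of its face, on the base plate. The face looks to +y and leans back: y = -0.4 z, so the gap widens upward. At plate level 18 to 37 mm lie between this face and the block's end once the block is against the stop.
- mould: Pale grey silicone casting mould, fixed, open at the top: outside 64 (x) x 80 (y) x 30 mm high, walls and floor 10 mm thick, cavity 44 x 60 x 20 mm deep; origin: centre of its underside.
- block: Brown resin-cast soil block, 40 (x) x 56 (y) x 48 mm high, about 0.2 kg; origin: centre of its underside. Stands loose in the mould, 28 mm proud of the rim, 2 mm play all round, axes along the mould's. In the holder it stands the same way up, its 56 mm along the holder's y (either way round).
- spacer_a: Aluminium spacer plate standing upright on the bench, 50 (x) x 11 thick (y) x 62 mm high, 0.09 kg; origin: centre of its underside. In the holder it stands upright, thickness along the holder's y. Identical to spacer_b; either may be used first.
- spacer_b: Second aluminium spacer plate, identical to spacer_a.
- wedge: White plastic wedge standing on the bench, stem 40 (x) x 18 (y) x 105 mm high, 0.13 kg; origin: centre of its foot. +y face upright (goes against the spacers); the -y face slopes out from y = -9 mm at the foot to -29 mm at z = 50 mm (parallel to the jaw's face when its y is along the holder's y). Above z = 53 mm plain stem: grip it there, across the 40 mm.
- wedge_foot (a point): Middle of the wedge's foot (its origin). A push of 15 to 20 N makes the row tight. The wedge binds where spacer and jaw face are 18 mm apart at the foot's height: with g mm left at plate level, (18 - g) / 0.4 mm above the plate. It must bind with the foot 1 to 44 mm above the plate (plate top is 10 mm above the bench), so leave g of about 2 to 17 mm.
- jar: Bystander: closed glass jar, 68 mm diameter, 85 mm high; origin: centre of its underside.
- bottle: Bystander: blue plastic bottle, 56 mm diameter, 105 mm high; origin: centre of its underside.
- dish: Bystander: closed white culture dish, 90 mm diameter, 16 mm high; origin: centre of its underside.
Not all that is in view belongs to the job. Several things have the shape of the block; the one meant has the colours described above.

How it is judged:
On the way, in this order (a step that is already met when the one before it is completed fails the run):
1. the block is lifted clear of the mould (z of block in the frame of mould above 0.034 m and contact force between the fingers and block above 2 N), for 0.1 s.
2. the block stands upright in the holder near the stop, let go (x of block in the frame of holder between -0.014 and 0.014 m and z of block in the frame of holder below 0.014 m and angle between block's own z axis and vertical below 0.08 rad and angle between the y axis of block and the y axis of holder, either way round below 0.12 rad and y of block in the frame of holder between 0.026 and 0.0395 m and contact force between the fingers and block below 0.2 N), for 0.2 s.
3. a spacer stands between block and jaw, let go (((x of spacer_a in the frame of holder between -0.016 and 0.016 m and y of spacer_a in the frame of holder between -0.05 and 0.012 m and z of spacer_a in the frame of holder below 0.0135 m and angle between spacer_a's own z axis and vertical below 0.12 rad and contact force between the fingers and spacer_a below 0.2 N) or (x of spacer_b in the frame of holder between -0.016 and 0.016 m and y of spacer_b in the frame of holder between -0.05 and 0.012 m and z of spacer_b in the frame of holder below 0.0135 m and angle between spacer_b's own z axis and vertical below 0.12 rad and contact force between the fingers and spacer_b below 0.2 N))), for 0.2 s.
At the end, for the whole second after the job is handed in: Block flat and square in the holder within 3 mm of the stop; spacer(s) upright beside it; block, spacer(s), wedge and jaw press on each other with over 2 N; wedge upright, square, foot 1 to 44 mm above the base plate; fingers still hold the wedge (over 4 N), not the block (x of block in the frame of holder between -0.014 and 0.014 m and z of block in the frame of holder below 0.014 m and angle between block's own z axis and vertical below 0.08 rad and angle between the y axis of each of block, wedge and the y axis of holder, either way round below 0.12 rad and y of block in the frame of holder between 0.034 and 0.0395 m and ((x of spacer_a in the frame of holder between -0.016 and 0.016 m and y of spacer_a in the frame of holder between -0.05 and 0.012 m and z of spacer_a in the frame of holder below 0.0135 m and angle between spacer_a's own z axis and vertical below 0.12 rad and contact force between spacer_a and block above 2 N) or (x of spacer_b in the frame of holder between -0.016 and 0.016 m and y of spacer_b in the frame of holder between -0.05 and 0.012 m and z of spacer_b in the frame of holder below 0.0135 m and angle between spacer_b's own z axis and vertical below 0.12 rad and contact force between spacer_b and block above 2 N)) and ((x of spacer_a in the frame of holder between -0.016 and 0.016 m and y of spacer_a in the frame of holder between -0.05 and 0.012 m and z of spacer_a in the frame of holder below 0.0135 m and angle between spacer_a's own z axis and vertical below 0.12 rad and contact force between spacer_a and wedge above 2 N) or (x of spacer_b in the frame of holder between -0.016 and 0.016 m and y of spacer_b in the frame of holder between -0.05 and 0.012 m and z of spacer_b in the frame of holder below 0.0135 m and angle between spacer_b's own z axis and vertical below 0.12 rad and contact force between spacer_b and wedge above 2 N)) and contact force between wedge and jaw above 2 N and contact force between the fingers and wedge above 4 N and contact force between wedge and holder below 1 N and z of wedge in the frame of holder between 0.011 and 0.054 m and x of wedge in the frame of holder between -0.014 and 0.014 m and angle between wedge's own z axis and vertical below 0.1 rad and linear speed of each of wedge, block below 0.01 m/s and contact force between the fingers and block below 0.5 N); the arm keeps its last pose, push and grip.
It fails at once if a bystander was moved more than 30 mm (distance of any of jar, bottle, dish from where it was at the start of the episode above 0.03 m).
It fails at once if the block was tipped over (angle between block's own z axis and vertical above 0.7 rad).
It also fails if it takes over 72 s, if anything falls off the work surface, if the arm or the gripper's body presses on something with over 40 N, if the wrist force passes 120 N, or if a joint passes its speed limit or range.

## Robot

A 6-joint arm with a two-finger parallel gripper is mounted at the origin on the work surface. World frame = base frame: x ahead of the robot, y to its left, z up, the work surface at z = 0. Lengths are in m, angles in rad, forces in N, time in s.
With the tool pointing down it reaches from about 0.25 to 0.775 m from the base axis. Payload 4 kg.
Tool frame: the origin (TCP) lies on the centre line of the jaws, within the pads' length; the fingertips stand robot.tip_reach ahead of it and the grasp point (between the pads) lies 8 mm behind it (robot.tip_reach is the distance from the TCP to the fingertips, in m); z points along the fingers, x is the direction in which the jaws open and shut, and the axes are right-handed (so a half turn about z gives the same grasp; the last joint's range is limited). The gripper opens to 85 mm and grips with 20 to 120 N. Pads are 22 mm wide; open, the fingers measure 114 mm over their backs; the gripper's body (76 mm by 85 mm) begins 54 mm behind the grasp point. The pads swing forward as they close: fully open they stand 13 mm farther back than shut.
Start: joints at [-1.387, 0.087, 1.371, -0, 1.684, -0.103], TCP at [0.156, -0.528, 0.242] pointing down, gripper open.
Joint ranges: [-3.1, 3.1], [-0.76, 2.03], [0.27, 2.55], [-1.08, 4.22], [0.17, 2.65], [-2.57, 2.57]. Speed limits (rad/s): [2.79, 2.79, 3.14, 3.14, 3.14, 3.14].

## Interface

Orientations are given as a rotation vector (axis times angle).
In Python, from cell import robot gives the robot as it stands. The module is installed in compiled form; this text tells all that it offers.
- The arm moves only by the tool move_arm, never from a script. Its argument "moves" is a list of rows, each a list of 5 numbers: the shift along the tool's x, y, z in units of 250 mm (1.0 is 250 mm), then the turn about the tool's z in units of 360 degrees (1.0 is 360 degrees), then the closure, from -1 (fully open) to 1 (shut). In form: [[tx, ty, tz, roll, fingers], ...]. A call has 1 to 10 rows; each row shifts and turns the commanded pose from where the row before left it, along the tool's axes as they then stand; what a row does not reach is not made up. A row lasts 1/12 s, in which the tool goes at most 41.7 mm and 7.16 degrees, less where a joint would pass 70% of its speed; a pose out of reach is approached as far as the arm can. A call with a number of a shift or a turn outside -1 to 1 is refused whole. A call with a gripper value outside its range is refused whole. The fingers move at their own pace and stop on an object; "force" is the grip in N (left out, the last holds). Time passes only in rows, so rows that do not move let the fingers close. It gives the time, the measured TCP pose, the force and the opening at its end, in the units of the state.
- robot.get_obs(): the state, without advancing time (a new reading comes with each control period).
- robot.snapshot(name): name is "scene" or "top" or "wrist"; returns a dict with "img" (384x512x3 uint8, red, green, blue), "depth" (384x512 float32, m along the optical axis (not along the pixel's ray), 0 where there is no reading), "fx", "fy", "cx", "cy" (pixels), "R" (3x3) and "t" (3): a world point X has camera coordinates R X + t. Camera axes: x right, y down, z forward; pixel columns grow to the right and rows downward; lengths in m; the calibration is good to about 2 mm. The wrist camera is an equidistant fisheye: a pixel r from the principal point sees the ray r / f radians off the axis. A picture is of the moment at which its call begins.
- robot.hand_in(): hands the job in, once; it reports no verdict.
The state is a dict: "time": time; "joint_positions": joint angles; "joint_vel": joint speeds; "tau": joint torques, N m; "eef_pos": TCP position; "tcp_rot": TCP orientation; "force": force on the tool from outside, world axes, zero at the start; "torque": the same for the moment, N m; "grip_width": finger opening in m.
Only numpy, scipy, OpenCV 4.12 (cv2) and the standard library are available. Lean on these libraries where they do the work, as an engineer would, in place of code of your own. Each camera call takes 0.05 s, during which the arm holds its last target. There are 200 camera calls.

## Working session

There is one attempt and no reset: what is moved stays moved. The work goes in short steps, Python scripts to look and compute and a tool call to move; the robot and the scene stay as the last step left them, time stands still between calls to the robot, and variables do not carry over. Pictures are saved under pics/ and viewed, about 8 in all and at most 12, crops included, and the job is handed in when it is done.

Besides the shell and the picture viewer there is one more tool, called after "Request:" as a command line: name --pt "numbers of a row" for each row, then --argument value for the rest. move_arm: Moves the arm, as the interface text tells. Its arguments: {"type":"object","properties":{"moves":{"type":"array"},"force":{"type":"number"}},"required":["moves"]}

```bash
mkdir -p pics; cat > h.py <<'E'
import numpy as np, cv2
from cell import robot
def snap(n):
    s=robot.snapshot(n); return s
def cloud(s):
    d=s["depth"]; v,u=np.mgrid[:d.shape[0],:d.shape[1]]
    P=np.stack([(u-s["cx"])/s["fx"]*d,(v-s["cy"])/s["fy"]*d,d],-1)
    W=(P-s["t"])@s["R"]
    W[d<=0]=np.nan
    return W
E
python3 - <<'E'
from h import *
for n in("scene","top"):
    s=snap(n); np.savez(n+".npz",**s); cv2.imwrite(f"pics/{n}0.png",s["img"][...,::-1])
    print(n,s["fx"],s["cx"],s["cy"],(-s["R"].T@s["t"]).round(3),s["R"][2].round(3))
o=robot.get_obs();print(o,robot.tip_reach)
E
```

```text
scene 383.0670186329461 252.5296616787116 191.93270114674826 [0.845 0.528 0.591] [-0.355 -0.679 -0.643]
top 477.6417749509547 249.69728510558787 192.62036858201915 [ 0.286 -0.043  1.294] [ 0.209  0.001 -0.978]
{'time': 0.1, 'joint_positions': array([-1.38709819e+00,  8.79280326e-02,  1.37213518e+00,  8.67999795e-07,
        1.68358411e+00, -1.03083504e-01]), 'joint_vel': array([-6.28442264e-05, -9.88110091e-04, -5.18156648e-03,  5.45396867e-04,
       -5.75697592e-04,  9.66341820e-04]), 'tau': array([ 3.11888150e-03, -3.53010106e+01, -3.14220464e+01, -7.02005400e-05,
        7.87245284e-03,  1.76326154e-06]), 'eef_pos': array([ 0.15550292, -0.52711458,  0.24121422]), 'tcp_rot': array([-2.51497010e+00,  1.88036398e+00,  2.37030968e-03]), 'force': array([-0.62591173, -0.90351469, -0.56576254]), 'torque': array([-0.00342822,  0.04923949,  0.04184686]), 'grip_width': 0.08565789732761167} 0.011
```

View pics/top0.png

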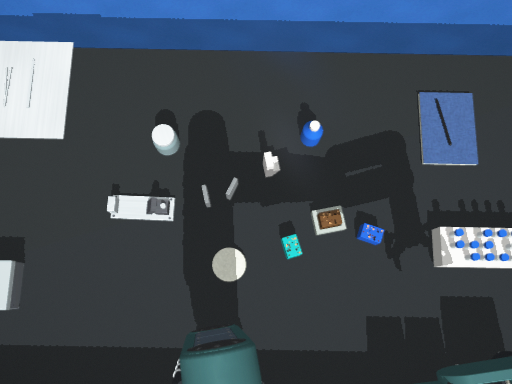

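View pics/scene0.png

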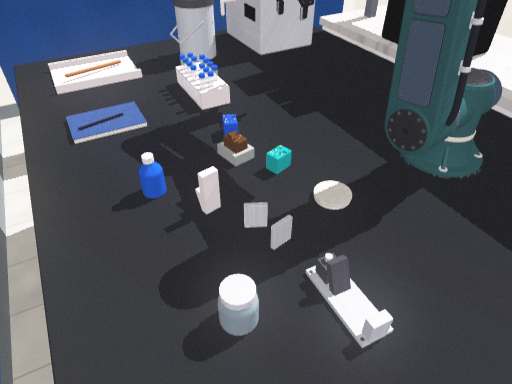

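The top view shows the holder at (140,208) with the jaw at its right end, the spacers at (206,196) and (232,188), the wedge at (271,163), the mould with the brown block at (329,220), and cyan and blue decoys. The bystanders are the jar at (165,140), the bottle at (312,133) and the dish at (229,264).

```bash
python3 - <<'E'
from h import *
S={}
for n in("scene","top"):
    s=dict(np.load(n+".npz")); W=cloud(s); S[n]=W
    m=np.isfinite(W[...,0]); flat=m&(abs(W[...,2])<.015)
    print(n,"bench z",np.median(W[flat][:,2]))
W=S["top"]
for name,(u0,v0,u1,v1) in dict(holder=(104,192,180,224),spA=(196,180,216,212),spB=(222,174,244,204),wedge=(256,148,286,180),mould=(306,202,352,238),jar=(148,120,184,158),bottle=(298,116,326,150),dish=(208,244,250,286)).items():
    R=W[v0:v1,u0:u1].reshape(-1,3); R=R[R[:,2]>.007]
    h=np.histogram(R[:,2],bins=np.arange(0,.13,.01))[0]
    zt=R[:,2].max(); T=R[R[:,2]>zt-.008]
    for lab,Q in(("all",R),("top",T)):
        r=cv2.minAreaRect((Q[:,:2]*1000).astype(np.float32))
        print(name,lab,len(Q),np.round(r[0],1),np.round(r[1],1),round(r[2],1),"z",zt.round(3))
    print(h)
E
```

```text
scene bench z 0.0012451960361291503
top bench z -0.0003249730933416998
holder all 1378 [513.2 244.9] [ 69.5 185.7] 0.9 z 0.073
holder top 60 [512.9 211.3] [14.8 35.3] 89.1 z 0.073
[354 530  50  53 211  96  63  21   0   0   0   0]
spA all 104 [543.9  77.2] [50.2 11.1] 12.9 z 0.069
spA top 55 [543.8  77.1] [47.8 10.1] 11.8 z 0.069
[ 2  6  5  4  5 24 58  0  0  0  0  0]
spB all 135 [576.1   3.7] [12.8 73.4] 66.5 z 0.066
spB top 69 [566.    7.9] [11.4 49.5] 63.4 z 0.066
[ 5 11  9 12  8 35 55  0  0  0  0  0]
wedge all 307 [631.3 -97.4] [41.5 38.4] 12.1 z 0.109
wedge top 100 [629.3 -87.5] [41.2 17.8] 12.2 z 0.109
[  4  12  13  16  41  64  11  13  10  17 106   0]
mould all 758 [ 486.2 -253.4] [66.1 80.9] 11.3 z 0.064
mould top 225 [ 486.5 -253. ] [39.4 54.7] 11.5 z 0.064
[  7  33 244 130  19 284  41   0   0   0   0   0]
jar all 647 [695.1 192.6] [64.1 63.5] 65.1 z 0.091
jar top 282 [697.6 194.2] [56.6 56.5] 34.1 z 0.091
[  6  27  29  32  32  82  39  32 363   5   0   0]
bottle all 439 [ 736.  -204.4] [78.3 55.3] 15.4 z 0.11
bottle top 61 [ 724.4 -207.2] [23.7 22.6] 66.9 z 0.11
[ 10  18  22  20  26  27  85 107  37  13  73   1]
dish all 902 [363.    7.1] [ 93.  108.9] 6.4 z 0.026
dish top 179 [362.8   9.8] [85.2 85.2] 55.6 z 0.026
[ 17 843  42   0   0   0   0   0   0   0   0   0]
```

```bash
python3 - <<'E'
from h import *
def prof(W,xc,lab):
    P=W.reshape(-1,3); P=P[(abs(P[:,0]-xc)<.013)&(P[:,1]>.14)&(P[:,1]<.35)&(P[:,2]>-.01)&(P[:,2]<.09)]
    P=P[np.argsort(P[:,1])]
    print(lab)
    for y in np.arange(.15,.35,.004):
        Q=P[(P[:,1]>=y)&(P[:,1]<y+.004)]
        if len(Q): print(f"{y*1000:.0f}: n{len(Q)} z {Q[:,2].min()*1000:.0f} {np.median(Q[:,2])*1000:.0f} {Q[:,2].max()*1000:.0f}",end=" | ")
    print()
for n in("scene","top"):
    W=cloud(dict(np.load(n+".npz"))); prof(W,.513,n)
    P=W.reshape(-1,3);P=P[(P[:,0]>.45)&(P[:,0]<.58)&(P[:,1]>.14)&(P[:,1]<.36)]
    B=P[(P[:,2]>.006)&(P[:,2]<.0145)]
    print("base x pct",[np.percentile(B[:,0],q).round(4) for q in(.5,2,98,99.5)],"y",[np.percentile(B[:,1],q).round(4) for q in(.5,2,98,99.5)],"z",np.median(B[:,2]))
    r=cv2.minAreaRect((B[:,:2]*1000).astype(np.float32));print(r)
    # edges: min/max x per y-bin -> line fit
    for f,l in((np.min,"lo"),(np.max,"hi")):
        ys=np.arange(.17,.31,.006);e=[(y,f(B[abs(B[:,1]-y)<.003][:,0])) for y in ys if (abs(B[:,1]-y)<.003).sum()>4]
        e=np.array(e);c=np.polyfit(e[:,0]-.245,e[:,1],1);print(l,"slope",c[0].round(4),"x at .245",c[1].round(4))
    Q=P[(P[:,2]>.054)&(P[:,1]<.25)];print("jaw top x",np.percentile(Q[:,0],[2,98]),"y",np.percentile(Q[:,1],[2,98]))
    Q=P[(P[:,2]>.047)&(P[:,1]>.28)];print("stop x",np.percentile(Q[:,0],[2,98]),"y",np.percentile(Q[:,1],[2,98]))
    s=dict(np.load(n+".npz"))
    c=s["img"][185:235,100:190] if n=="top" else s["img"][245:345,295:400]
    cv2.imwrite(f"pics/h_{n}.png",cv2.resize(c,None,fx=5,fy=5,interpolation=cv2.INTER_CUBIC)[...,::-1])
E
```

```text
scene
150: n15 z -0 1 3 | 154: n10 z -1 1 2 | 162: n1 z 12 12 12 | 166: n4 z 10 11 12 | 170: n1 z 10 10 10 | 174: n7 z 45 46 46 | 178: n15 z 45 47 57 | 182: n25 z 45 55 57 | 186: n26 z 44 53 58 | 190: n17 z 44 54 57 | 194: n2 z 46 47 47 | 198: n8 z 46 66 66 | 202: n18 z 66 67 69 | 206: n25 z 10 69 70 | 210: n25 z 15 70 72 | 214: n61 z 59 65 72 | 218: n67 z 48 56 63 | 222: n69 z 37 46 57 | 226: n59 z 28 36 42 | 230: n67 z 18 25 37 | 234: n59 z 10 16 24 | 238: n28 z 10 11 13 | 242: n26 z 9 11 13 | 246: n29 z 9 11 13 | 250: n27 z 9 12 13 | 254: n29 z 9 11 13 | 258: n30 z 9 11 14 | 262: n30 z 10 11 14 | 266: n27 z 9 11 13 | 270: n35 z 8 11 13 | 274: n28 z 9 11 13 | 278: n32 z 8 11 13 | 282: n30 z 8 11 12 | 286: n30 z 9 11 13 | 290: n35 z 9 11 13 | 294: n31 z 9 11 13 | 298: n16 z 9 11 13 | 302: n6 z 9 10 12 | 314: n31 z 49 51 52 | 318: n37 z 49 51 52 | 322: n39 z 49 51 53 | 326: n37 z 49 51 53 | 330: n133 z 1 36 53 | 334: n110 z -1 17 51 | 338: n39 z -1 1 3 | 342: n38 z -1 1 3 | 346: n38 z -1 1 3 | 
base x pct [np.float64(0.4829), np.float64(0.4845), np.float64(0.5471), np.float64(0.5481)
[... 1214 characters left out ...]
| 306: n13 z 5 10 14 | 310: n12 z 6 8 12 | 314: n54 z 5 26 52 | 318: n16 z 23 49 54 | 322: n16 z 44 50 52 | 326: n16 z 47 51 57 | 330: n13 z 44 49 53 | 334: n10 z 46 49 54 | 342: n1 z -4 -4 -4 | 346: n2 z -1 -1 -1 | 
base x pct [np.float64(0.4582), np.float64(0.4812), np.float64(0.5457), np.float64(0.5663)] y [np.float64(0.1525), np.float64(0.1678), np.float64(0.329), np.float64(0.3364)] z 0.010086386020942749
((513.7794189453125, 249.99147033691406), (119.26568603515625, 210.8511199951172), 3.9774057865142822)
lo slope -0.0566 x at .245 0.476
hi slope -0.0683 x at .245 0.5467
jaw top x [0.49512124 0.53002853] y [0.18591184 0.22202254]
stop x [0.49685586 0.53497207] y [0.31680971 0.33549434]
```

View pics/h_scene.png

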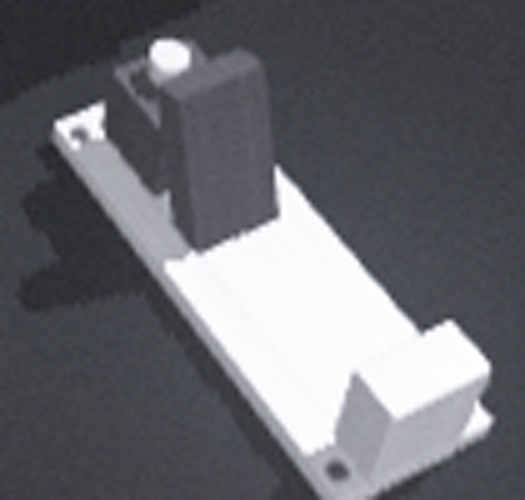

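The crop shows the jaw's sloping face foot at about (200,250) and the stop at (420,380), with clear sides. My estimates are:
- **Holder:** (0.514, 0.250), yaw about -1.65°.
- **Gap at plate level:** about 20 mm, so one spacer.

Next I turn over the arm and go to the block.

```bash
cat >> h.py <<'E'
from scipy.spatial.transform import Rotation as Rn
def plan(x=None,y=None,z=None,yaw=None):
    """prints total shift/turn in tool units from measured pose (tool down)"""
    o=robot.get_obs(); p=o["eef_pos"]; R=Rn.from_rotvec(o["tcp_rot"]).as_matrix()
    cy=np.degrees(np.arctan2(R[1,0],R[0,0]))
    t=np.array([p[i] if q is None else q for i,q in enumerate((x,y,z))])
    d=R.T@(t-p)/.25
    print("p",p.round(4),"yaw",cy.round(2),"tilt",np.degrees(np.arccos(-R[2,2])).round(2),"F",o["force"].round(2),"w",o["grip_width"].round(4),"t",o["time"])
    print("shift units",d.round(4),"minrows",np.ceil(np.linalg.norm(d)/.1668),"roll units",None if yaw is None else round(-(yaw-cy)/360,4))
E
python3 -c "
from h import *
plan(yaw=11.5)"
```

```text
Traceback (most recent call last):
  File "h.py", line 18, in plan
    print("p",p.round(4),"yaw",cy.round(2),"tilt",np.degrees(np.arccos(-R[2,2])).round(2),"F",o["force"].round(2),"w",o["grip_width"].round(4),"t",o["time"])
                                                                                                                      ^^^^^^^^^^^^^^^^^^^^^
AttributeError: 'float' object has no attribute 'round'
```

Request:
move_arm --pt "0 0 0 -0.0197 -1" --pt "0 0 0 -0.0197 -1" --pt "0 0 0 -0.0197 -1" --pt "0 0 0 -0.0197 -1" --pt "0 0 0 -0.0197 -1" --pt "0 0 0 -0.0197 -1" --pt "0 0 0 -0.0197 -1" --pt "0 0 0 -0.0197 -1" --pt "0 0 0 -0.0197 -1" --pt "0 0 0 -0.0197 -1" --force 40

```text
time: 0.93
eef_pos: [0.1555, -0.5272, 0.2416]
tcp_rot: [-3.14, 0.063, 0.0]
force: [-0.8, 0.5, -0.2]
grip_width: 0.0854
```

Request:
move_arm --pt "0 0 0 -0.0197 -1" --pt "0 0 0 -0.0197 -1" --pt "0 0 0 0 -1"

```text
time: 1.18
eef_pos: [0.1555, -0.5273, 0.2417]
tcp_rot: [-3.124, -0.319, 0.0]
force: [0.5, -0.2, 0.4]
grip_width: 0.0853
```

```bash
python3 -c "
from h import *
plan(.4862,-.2532,.20,11.5)"
```

```text
Traceback (most recent call last):
  File "h.py", line 18, in plan
    print("p",p.round(4),"yaw",cy.round(2),"tilt",np.degrees(np.arccos(-R[2,2])).round(2),"F",o["force"].round(2),"w",o["grip_width"].round(4),"t",o["time"])
                                                                                                                      ^^^^^^^^^^^^^^^^^^^^^
AttributeError: 'float' object has no attribute 'round'
```

```bash
sed -i 's/o\["grip_width"\].round(4)/round(o["grip_width"],4)/' h.py; python3 -c "
from h import *
plan(.4862,-.2532,.20,11.5)"
```

```text
p [ 0.1555 -0.5273  0.2417] yaw 11.65 tilt 0.07 F [ 0.53 -0.15  0.41] w 0.0853 t 1.1833
shift units [ 1.5167 -0.8063  0.1676] minrows 11.0 roll units 0.0004
```

Request:
move_arm --pt "0.14 -0.075 0.016 0 -1" --pt "0.14 -0.075 0.016 0 -1" --pt "0.14 -0.075 0.016 0 -1" --pt "0.14 -0.075 0.016 0 -1" --pt "0.14 -0.075 0.016 0 -1" --pt "0.14 -0.075 0.016 0 -1" --pt "0.14 -0.075 0.016 0 -1" --pt "0.14 -0.075 0.016 0 -1" --pt "0.14 -0.075 0.016 0 -1" --pt "0.14 -0.075 0.016 0 -1"

```text
time: 2.02
eef_pos: [0.4621, -0.2722, 0.2019]
tcp_rot: [3.126, 0.31, -0.0]
force: [-0.8, -2.0, -0.4]
grip_width: 0.0853
```

Request:
move_arm --pt "0.117 -0.056 0 0 -1" --pt "0 0 0 0 -1" --pt "0 0 0 0 -1"

```text
time: 2.27
eef_pos: [0.4876, -0.2529, 0.2016]
tcp_rot: [-3.125, -0.317, 0.002]
force: [0.1, -0.3, 0.0]
grip_width: 0.0857
```

```bash
python3 - <<'E'
from h import *
plan(.4862,-.2532,.12,11.5)
s=dict(np.load("scene.npz")); W=cloud(s); P=W.reshape(-1,3); C=s["img"].reshape(-1,3).astype(int)
k=(abs(P[:,0]-.486)<.06)&(abs(P[:,1]+.253)<.06)
for lab,m in(("mould",k&(P[:,2]>.026)&(P[:,2]<.034)&(C[:,0]-C[:,2]<50)),("blocktop",k&(P[:,2]>.054)&(C[:,0]>C[:,2]+15))):
    r=cv2.minAreaRect((P[m][:,:2]*1000).astype(np.float32)); print(lab,m.sum(),r)
w=snap("wrist"); np.savez("w1.npz",**w); cv2.imwrite("pics/w1.png",w["img"][...,::-1])
E
```

```text
p [ 0.4876 -0.2529  0.2016] yaw 11.59 tilt 0.09 F [ 0.09 -0.33  0.05] w 0.0857 t 2.2667
shift units [-5.300e-03  2.000e-04  3.262e-01] minrows 2.0 roll units 0.0003
mould 224 ((486.59515380859375, -254.51828002929688), (65.34200286865234, 81.82638549804688), 12.002196311950684)
blocktop 188 ((487.6095275878906, -253.64053344726562), (41.67008590698242, 53.614723205566406), 9.669139862060547)
```

View pics/w1.png

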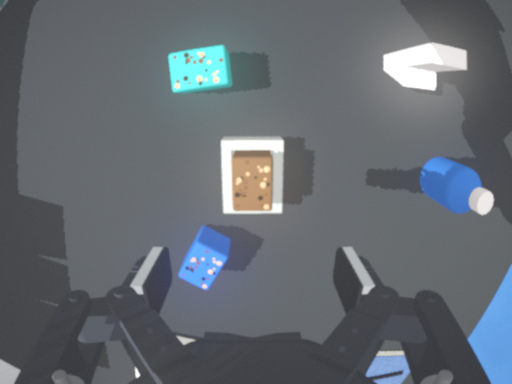

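The wrist view shows the block centred between the fingers at (252,180) and aligned with them, with the blue decoy at (205,257) clear of the path. Now I descend.

Request:
move_arm --pt "-0.003 0.002 0.12 0 -1" --pt "0 0 0.12 0 -1" --pt "0 0 0.12 0 -1" --pt "0 0 0.12 0 -1" --pt "0 0 0.09 0 -1" --pt "0 0 0.055 0 -1" --pt "0 0 0 0 -1" --pt "0 0 0 0 -1"

```text
time: 2.98
eef_pos: [0.4848, -0.2558, 0.0455]
tcp_rot: [-3.125, -0.311, 0.003]
force: [0.8, 0.0, 0.4]
grip_width: 0.0853
```

Request:
move_arm --pt "0 0 0 0 0.2" --pt "0 0 0 0 0.2" --pt "0 0 0 0 0.4" --pt "0 0 0 0 0.4" --pt "0 0 0 0 1" --pt "0 0 0 0 1" --pt "0 0 0 0 1" --pt "0 0 0 0 1" --force 40

```text
time: 3.65
eef_pos: [0.4872, -0.2556, 0.0477]
tcp_rot: [3.123, 0.316, 0.004]
force: [0.5, -0.6, 6.3]
grip_width: 0.0391
```

Request:
move_arm --pt "0 0 -0.02 0 1" --pt "0 0 -0.05 0 1" --pt "0 0 -0.1 0 1" --pt "0 0 -0.14 0 1" --pt "0 0 -0.14 0 1" --pt "0 0 0 0 1" --pt "0 0 0 0 1"

```text
time: 4.23
eef_pos: [0.4873, -0.2556, 0.162]
tcp_rot: [3.122, 0.316, 0.007]
force: [-0.4, 0.3, -2.8]
grip_width: 0.0393
```

```bash
python3 - <<'E'
from h import *
plan(.514,.285,.155,-1.65)
s=snap("scene"); W=cloud(s); P=W.reshape(-1,3); C=s["img"].reshape(-1,3).astype(int)
m=(abs(P[:,0]-.486)<.06)&(abs(P[:,1]+.253)<.06)&(C[:,0]>C[:,2]+15)&(P[:,2]>.05)
Q=P[m]; print(m.sum(),Q.min(0),Q.max(0),np.percentile(Q[:,2],[2,98]))
B=Q[Q[:,2]<Q[:,2].max()-.006]
cv2.imwrite("pics/s2.png",cv2.resize(s["img"][60:200,170:310],None,fx=4,fy=4)[...,::-1])
E
```

```text
p [ 0.4873 -0.2556  0.162 ] yaw 11.54 tilt 0.33 F [-0.44  0.3  -2.82] w 0.0393 t 4.2333
shift units [ 0.5372 -2.0974  0.0213] minrows 13.0 roll units 0.0367
492 [ 0.45789682 -0.28153837  0.1257657 ] [ 0.52029208 -0.21815101  0.34688929] [0.12782897 0.34422364]
```

View pics/s2.png

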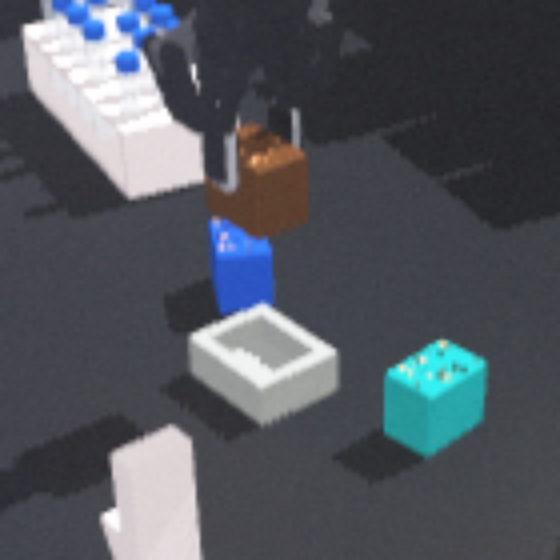

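The block is lifted and level: it hangs at (260,190) in the crop above the empty mould. Next is the transfer to the holder.

Request:
move_arm --pt "0 0 0 0.0123 1" --pt "0 0 0 0.0122 1" --pt "0 0 0 0.0122 1" --pt "0 0 0 0 1"

```text
time: 4.62
eef_pos: [0.4847, -0.2539, 0.1556]
tcp_rot: [-3.138, 0.048, 0.008]
force: [-0.1, 0.3, -1.9]
grip_width: 0.0394
```

```bash
python3 - <<'E'
from h import *
plan(.5145,.225,.155,-1.65)
s=snap("scene"); W=cloud(s); P=W.reshape(-1,3); C=s["img"].reshape(-1,3).astype(int)
o=robot.get_obs(); R=Rn.from_rotvec(o["tcp_rot"]).as_matrix()
L=(P-o["eef_pos"])@R
m=(abs(L)<.045).all(1)&(C[:,0]>C[:,2]+25)&(L[:,2]<.045)
Q=L[m]; print(m.sum(),"tool-frame pct",np.percentile(Q,[1,3,10,50,90,97,99],axis=0).round(4))
E
```

```text
p [ 0.4847 -0.2539  0.1556] yaw -1.74 tilt 0.35 F [-0.13  0.3  -1.91] w 0.0394 t 4.6167
shift units [ 0.0608 -1.9184  0.0082] minrows 12.0 roll units -0.0003
455 tool-frame pct [[-0.0196 -0.0299 -0.0126]
 [-0.0187 -0.0292 -0.0121]
 [-0.015  -0.0282 -0.0114]
 [ 0.002  -0.0256  0.0031]
 [ 0.0183  0.0075  0.0288]
 [ 0.0188  0.0185  0.0326]
 [ 0.0191  0.023   0.0335]]
```

Request:
move_arm --pt "0.005 -0.1 0 0 1" --pt "0.005 -0.155 0 0 1" --pt "0.005 -0.155 0 0 1" --pt "0.005 -0.155 0 0 1" --pt "0.005 -0.155 0 0 1" --pt "0.005 -0.155 0 0 1" --pt "0.005 -0.155 0 0 1" --pt "0.005 -0.155 0 0 1" --pt "0.005 -0.155 0 0 1" --pt "0.005 -0.155 0 0 1"

```text
time: 5.5
eef_pos: [0.5085, 0.1201, 0.1572]
tcp_rot: [3.141, -0.043, -0.004]
force: [0.8, -0.4, -1.8]
grip_width: 0.0388
```

Request:
move_arm --pt "0.005 -0.155 0 0 1" --pt "0.005 -0.155 0 0 1" --pt "0 -0.155 0 0 1" --pt "0 -0.1 0 0 1" --pt "0 -0.03 0 0 1" --pt "0 0 0 0 1" --pt "0 0 0 0 1" --pt "0 0 0 0 1"

```text
time: 6.17
eef_pos: [0.5163, 0.2654, 0.1578]
tcp_rot: [3.14, -0.047, -0.002]
force: [0.2, -0.1, -1.4]
grip_width: 0.0391
```

```bash
python3 - <<'E'
from h import *
plan(.515,.282,.060,-1.65)
s=snap("scene"); W=cloud(s); P=W.reshape(-1,3); C=s["img"].reshape(-1,3).astype(int)
o=robot.get_obs(); R=Rn.from_rotvec(o["tcp_rot"]).as_matrix()
L=(P-o["eef_pos"])@R
m=(abs(L)<.045).all(1)&(C[:,0]>C[:,2]+25)&(L[:,2]<.045)
Q=L[m]; print(m.sum(),"tool-frame pct",np.percentile(Q,[1,3,10,50,90,97,99],axis=0).round(4))
F=Q[(abs(Q[:,0])<.015)&(Q[:,2]>0)&(Q[:,2]<.03)]; c=np.linalg.lstsq(np.c_[F[:,[0,2]],np.ones(len(F))],F[:,1],rcond=None)[0]; print("front face y = ",c.round(4),len(F),np.std(F[:,1]-np.c_[F[:,[0,2]],np.ones(len(F))]@c))
E
```

```text
p [0.5163 0.2654 0.1578] yaw -1.72 tilt 0.12 F [ 0.24 -0.12 -1.42] w 0.0391 t 6.1667
shift units [-0.0069 -0.0669  0.3912] minrows 3.0 roll units -0.0002
1111 tool-frame pct [[-0.0187 -0.0281 -0.0123]
 [-0.0173 -0.0278 -0.0119]
 [-0.0139 -0.0274 -0.0113]
 [ 0.0066 -0.0193 -0.0006]
 [ 0.0192  0.0065  0.0287]
 [ 0.0197  0.021   0.0328]
 [ 0.02    0.025   0.034 ]]
front face y =  [-0.0081 -0.0041 -0.0272] 177 0.00042001859998915333
```

Request:
move_arm --pt "-0.002 -0.04 0.08 0 1" --pt "0 -0.03 0.12 0 1" --pt "0 0 0.12 0 1" --pt "0 0 0.08 0 1" --pt "0 0 0.02 0 1" --pt "0 0 0 0 1" --pt "0 0 0 0 1"

```text
time: 6.8
eef_pos: [0.5175, 0.2838, 0.0547]
tcp_rot: [-3.141, 0.048, -0.002]
force: [-0.3, 0.8, -1.8]
grip_width: 0.0392
```

```bash
python3 -c "
from h import *
plan(.515,.283,.045,-1.65)"
```

```text
p [0.5175 0.2838 0.0547] yaw -1.75 tilt 0.09 F [-0.34  0.84 -1.77] w 0.0392 t 6.8
shift units [-0.0098  0.0034  0.0388] minrows 1.0 roll units -0.0003
```

Request:
move_arm --pt "-0.005 0 0.01 0 1" --pt "-0.005 0 0.01 0 1" --pt "0 0 0.008 0 1" --pt "0 0 0.004 0 1" --pt "0 0 0 0 1"

```text
time: 7.22
eef_pos: [0.5148, 0.285, 0.0478]
tcp_rot: [-3.14, 0.046, -0.004]
force: [-0.6, 0.1, 4.6]
grip_width: 0.039
```

Request:
move_arm --pt "0 0 0.004 0 1" --pt "0 0 0.004 0 1" --pt "0 0 0 0 1"

```text
time: 7.47
eef_pos: [0.5149, 0.285, 0.0477]
tcp_rot: [-3.14, 0.046, -0.004]
force: [-5.1, -2.5, 13.6]
grip_width: 0.0388
```

The block touches the plate at the expected height. I ease off and slide it to the stop.

Request:
move_arm --pt "0 0 -0.007 0 1" --pt "0 -0.005 0 0 1" --pt "0 -0.005 0 0 1" --pt "0 0 0 0 1"

```text
time: 7.8
eef_pos: [0.5153, 0.2863, 0.0478]
tcp_rot: [3.14, -0.046, 0.005]
force: [-1.7, -5.2, 9.3]
grip_width: 0.0391
```

Request:
move_arm --pt "0 -0.004 0 0 1" --pt "0 -0.004 0 0 1" --pt "0 0 0 0 1"

```text
time: 8.05
eef_pos: [0.5155, 0.2869, 0.0477]
tcp_rot: [3.137, -0.046, 0.005]
force: [-2.2, -8.0, 9.8]
grip_width: 0.039
```

Request:
move_arm --pt "0 -0.005 -0.003 0 1" --pt "0 -0.005 0 0 1" --pt "0 0 0 0 1"

```text
time: 8.3
eef_pos: [0.5155, 0.2869, 0.0478]
tcp_rot: [3.132, -0.046, 0.003]
force: [-1.6, -13.8, 8.6]
grip_width: 0.0395
```

Request:
move_arm --pt "0 0 0 0 0.3" --pt "0 0 0 0 0" --pt "0 0 0 0 -0.4" --pt "0 0 0 0 -1" --pt "0 0 0 0 -1" --pt "0 0 0 0 -1" --pt "0 0 -0.05 0 -1" --pt "0 0 -0.14 0 -1" --pt "0 0 -0.14 0 -1" --pt "0 0 -0.1 0 -1"

```text
time: 9.13
eef_pos: [0.515, 0.2921, 0.1576]
tcp_rot: [-3.14, 0.045, -0.006]
force: [0.6, 1.0, 0.7]
grip_width: 0.0853
```

```bash
python3 - <<'E'
from h import *
plan(.5438,.0771,.15,12)
s=snap("scene"); W=cloud(s); P=W.reshape(-1,3); C=s["img"].reshape(-1,3).astype(int)
c,q=np.cos(-.029),np.sin(-.029); RH=np.array([[c,-q,0],[q,c,0],[0,0,1]]); L=(P-[.5142,.2497,0])@RH
m=(abs(L[:,0])<.04)&(L[:,1]>-.04)&(L[:,1]<.09)&(C[:,0]>C[:,2]+25)&(L[:,2]<.07)
Q=L[m]; print(m.sum(),np.percentile(Q,[1,3,50,97,99],axis=0).round(4))
T=Q[Q[:,2]>.054]; print("top",cv2.minAreaRect((T[:,:2]*1000).astype(np.float32)))
cv2.imwrite("pics/s3.png",cv2.resize(s["img"][225:345,280:410],None,fx=4,fy=4)[...,::-1])
# spacer tops from scene, initial
s=dict(np.load("scene.npz")); P=cloud(s).reshape(-1,3)
for n,x,y in(("A",.544,.077),("B",.566,.008)):
    m=(abs(P[:,0]-x)<.035)&(abs(P[:,1]-y)<.035)&(P[:,2]>.055)&(P[:,2]<.08); print(n,m.sum(),cv2.minAreaRect((P[m][:,:2]*1000).astype(np.float32)))
m=(abs(P[:,0]-.629)<.05)&(abs(P[:,1]+.088)<.05)&(P[:,2]>.095)&(P[:,2]<.12);print("wedge",m.sum(),cv2.minAreaRect((P[m][:,:2]*1000).astype(np.float32)))
E
```

```text
p [0.515  0.2921 0.1576] yaw -1.65 tilt 0.23 F [0.63 0.98 0.69] w 0.0853 t 9.1333
shift units [0.14   0.8565 0.0293] minrows 6.0 roll units -0.0379
1144 [[-0.0181  0.0109  0.0139]
 [-0.0165  0.012   0.0174]
 [ 0.0122  0.0402  0.0577]
 [ 0.0202  0.0637  0.0604]
 [ 0.0204  0.0642  0.0608]]
top ((0.5472793579101562, 37.323001861572266), (39.32963180541992, 54.743492126464844), 1.6881928443908691)
A 155 ((545.4611206054688, 74.95441436767578), (52.274105072021484, 13.718948364257812), 15.383304595947266)
B 146 ((566.0031127929688, 6.586859703063965), (14.249724388122559, 47.954933166503906), 63.36374282836914)
wedge 179 ((629.7750854492188, -90.19234466552734), (40.997745513916016, 20.745649337768555), 11.896657943725586)
```

View pics/s3.png

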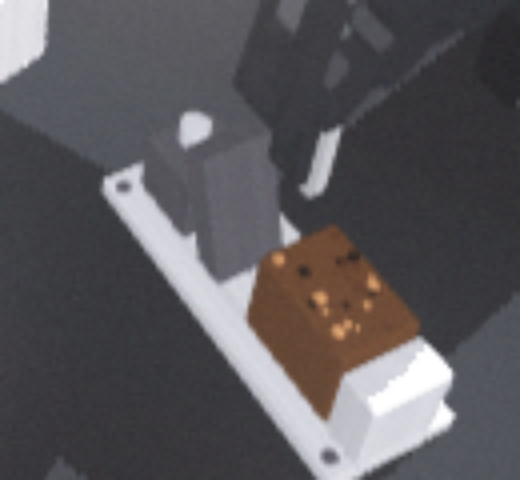

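The block stands square against the stop: it fitted at y_h ≈ 37 mm, and in the crop its face at (340,400) meets the stop. Next is spacer A.

Request:
move_arm --pt "0 0 0 -0.0131 -1" --pt "0 0 0 -0.0131 -1" --pt "0 0 0 -0.0131 -1" --pt "0 0 0 0 -1"

```text
time: 9.52
eef_pos: [0.5143, 0.2917, 0.1544]
tcp_rot: [-3.122, -0.344, -0.002]
force: [0.2, 0.3, -0.1]
grip_width: 0.0851
```

```bash
python3 -c "
from h import *
plan(.5443,.0765,.12,12.5)"
```

```text
p [0.5143 0.2917 0.1544] yaw 12.56 tilt 0.06 F [ 0.18  0.28 -0.08] w 0.0851 t 9.5167
shift units [-0.0703  0.8665  0.1373] minrows 6.0 roll units 0.0002
```

Request:
move_arm --pt "-0.01 0.08 0 0 -1" --pt "-0.01 0.145 0 0 -1" --pt "-0.01 0.145 0 0 -1" --pt "-0.01 0.145 0.02 0 -1" --pt "-0.01 0.145 0.04 0 -1" --pt "-0.01 0.12 0.04 0 -1" --pt "-0.01 0.086 0.037 0 -1" --pt "0 0 0 0 -1" --pt "0 0 0 0 -1"

```text
time: 10.27
eef_pos: [0.5436, 0.0755, 0.1189]
tcp_rot: [-3.123, -0.335, 0.002]
force: [-0.2, 0.2, -0.1]
grip_width: 0.0855
```

```bash
python3 - <<'E'
from h import *
plan(.5443,.0765,.038,12.5)
w=snap("wrist"); cv2.imwrite("pics/w2.png",w["img"][...,::-1])
E
```

```text
p [0.5436 0.0755 0.1189] yaw 12.24 tilt 0.08 F [-0.24  0.17 -0.09] w 0.0855 t 10.2667
shift units [ 0.0038 -0.0031  0.3237] minrows 2.0 roll units -0.0007
```

View pics/w2.png

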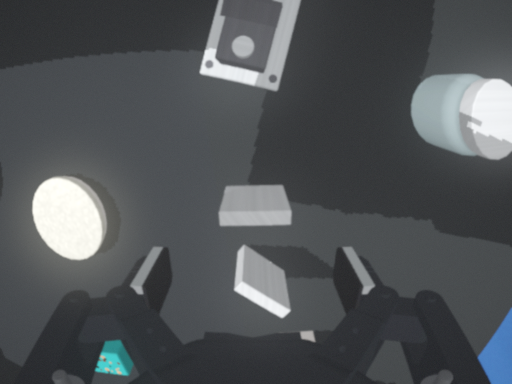

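The wrist view shows spacer A at (255,205), square to the jaws and centred, and spacer B at (262,282), outside the fingers' width. Now I descend and grip.

Request:
move_arm --pt "0.003 -0.003 0.08 0 -1" --pt "0 0 0.1 0 -1" --pt "0 0 0.1 0 -1" --pt "0 0 0.043 0 -1" --pt "0 0 0 0 -1" --pt "0 0 0 0 0" --pt "0 0 0 0 0.2" --pt "0 0 0 0 1" --pt "0 0 0 0 1" --pt "0 0 0 0 1"

```text
time: 11.15
eef_pos: [0.5462, 0.0774, 0.041]
tcp_rot: [3.123, 0.341, 0.007]
force: [0.8, 0.8, 5.3]
grip_width: 0.0493
```

Request:
move_arm --pt "0 0 0 0 1" --pt "0 0 0 0 1"

```text
time: 11.32
eef_pos: [0.5462, 0.0774, 0.041]
tcp_rot: [-3.123, -0.341, -0.007]
force: [-0.0, 0.5, 6.3]
grip_width: 0.0493
```

```bash
python3 -c "
from h import *
plan(.5443,.0765,.15,-1.65)"
```

```text
p [0.5462 0.0774 0.041 ] yaw 12.46 tilt 0.27 F [-0.03  0.48  6.33] w 0.0493 t 11.3167
shift units [-0.0061  0.0022 -0.4362] minrows 3.0 roll units 0.0392
```

Request:
move_arm --pt "0 0 -0.03 0 1" --pt "0 0 -0.1 0 1" --pt "0 0 -0.14 0 1" --pt "0 0 -0.14 0 1" --pt "0 0 -0.05 0 1" --pt "0 0 0 0.0131 1" --pt "0 0 0 0.0131 1" --pt "0 0 0 0.0131 1" --pt "0 0 0 0 1"

```text
time: 12.07
eef_pos: [0.5439, 0.0771, 0.153]
tcp_rot: [3.141, -0.048, -0.002]
force: [-0.2, -0.1, -1.7]
grip_width: 0.0497
```

```bash
python3 -c "
from h import *
plan(.5142,.2495,.15,-1.65)"
```

```text
p [0.5439 0.0771 0.153 ] yaw -1.76 tilt 0.07 F [-0.16 -0.12 -1.66] w 0.0497 t 12.0667
shift units [-0.14   -0.6856  0.0119] minrows 5.0 roll units -0.0003
```

Request:
move_arm --pt "-0.02 -0.08 0 0 1" --pt "-0.03 -0.14 0 0 1" --pt "-0.03 -0.14 0 0 1" --pt "-0.03 -0.14 0 0 1" --pt "-0.02 -0.12 0 0 1" --pt "-0.01 -0.065 0 0 1" --pt "0 0 0 0 1" --pt "0 0 0 0 1" --pt "0 0 0 0 1"

```text
time: 12.82
eef_pos: [0.5144, 0.2486, 0.153]
tcp_rot: [3.14, -0.045, -0.001]
force: [-0.4, -0.5, -0.6]
grip_width: 0.0494
```

```bash
python3 - <<'E'
from h import *
plan(.5142,.2495,.06,-1.65)
s=snap("scene"); W=cloud(s); P=W.reshape(-1,3)
o=robot.get_obs(); R=Rn.from_rotvec(o["tcp_rot"]).as_matrix()
L=(P-o["eef_pos"])@R
m=(abs(L[:,0])<.023)&(abs(L[:,1])<.025)&(L[:,2]>-.0)&(L[:,2]<.05)
Q=L[m]; print(m.sum(),np.percentile(Q,[1,3,50,97,99],axis=0).round(4))
F=Q[(Q[:,2]<.036)]; A=np.c_[F[:,[0,2]],np.ones(len(F))]; c=np.linalg.lstsq(A,F[:,1],rcond=None)[0]; print("front y",c.round(4),np.std(F[:,1]-A@c))
E
```

```text
p [0.5144 0.2486 0.153 ] yaw -1.63 tilt 0.09 F [-0.41 -0.5  -0.59] w 0.0494 t 12.8167
shift units [-0.0004 -0.004   0.3718] minrows 3.0 roll units 0.0
328 [[-0.0226 -0.0042  0.0006]
 [-0.0219 -0.0039  0.0012]
 [-0.0007 -0.0029  0.0205]
 [ 0.0212 -0.0019  0.0381]
 [ 0.0227 -0.0016  0.0387]]
front y [-0.008   0.0032 -0.003 ] 0.0006082552220174043
```

Request:
move_arm --pt "0 -0.017 0 0 1" --pt "0 0 0.1 0 1" --pt "0 0 0.1 0 1" --pt "0 0 0.1 0 1" --pt "0 0 0.06 0 1" --pt "0 0 0.02 0 1" --pt "0 0 0 0 1" --pt "0 0 0 0 1"

```text
time: 13.53
eef_pos: [0.5153, 0.2534, 0.0593]
tcp_rot: [-3.141, 0.047, -0.002]
force: [0.8, -1.1, -0.5]
grip_width: 0.0494
```

```bash
python3 -c "
from h import *
plan(.5142,.253,.051,-1.65)"
```

```text
p [0.5153 0.2534 0.0593] yaw -1.72 tilt 0.06 F [ 0.8  -1.08 -0.48] w 0.0494 t 13.5333
shift units [-0.0046  0.0017  0.0332] minrows 1.0 roll units -0.0002
```

Request:
move_arm --pt "-0.003 0 0.012 0 1" --pt "0 0 0.01 0 1" --pt "0 0 0.008 0 1" --pt "0 0 0.003 0 1" --pt "0 0 0 0 1"

```text
time: 13.95
eef_pos: [0.5142, 0.2538, 0.051]
tcp_rot: [-3.141, 0.046, -0.002]
force: [-0.8, -0.4, 1.5]
grip_width: 0.0491
```

Request:
move_arm --pt "0 -0.004 0 0 1" --pt "0 -0.004 0 0 1" --pt "0 0 0 0 1"

```text
time: 14.2
eef_pos: [0.5144, 0.2553, 0.051]
tcp_rot: [3.14, -0.046, 0.002]
force: [-0.6, -2.9, 3.6]
grip_width: 0.0496
```

Request:
move_arm --pt "0 0 0 0 0" --pt "0 0 0 0 -0.4" --pt "0 0 0 0 -1" --pt "0 0 0 0 -1" --pt "0 0 0 0 -1" --pt "0 0 -0.06 0 -1" --pt "0 0 -0.14 0 -1" --pt "0 0 -0.14 0 -1" --pt "0 0 -0.1 0 -1" --pt "0 0 0 0 -1"

```text
time: 15.03
eef_pos: [0.5172, 0.2572, 0.1679]
tcp_rot: [-3.136, 0.045, -0.019]
force: [1.3, 0.6, 2.0]
grip_width: 0.0854
```

```bash
python3 - <<'E'
from h import *
plan(.6295,-.0887,.2,12)
for n in("scene","top"):
    s=snap(n); W=cloud(s); P=W.reshape(-1,3); C=s["img"].reshape(-1,3).astype(int)
    c,q=np.cos(-.029),np.sin(-.029); RH=np.array([[c,-q,0],[q,c,0],[0,0,1]]); L=(P-[.5142,.2497,0])@RH
    m=(abs(L[:,0])<.035)&(L[:,1]>-.028)&(L[:,1]<.02)&(L[:,2]>.066)&(L[:,2]<.08)
    Q=L[m];print(n,m.sum(),np.percentile(Q,[2,50,98],axis=0).round(4),cv2.minAreaRect((Q[:,:2]*1000).astype(np.float32)))
    m=(abs(L[:,0])<.03)&(L[:,1]>-.03)&(L[:,1]<.08)&(C[:,0]>C[:,2]+25)&(L[:,2]>.053)&(L[:,2]<.066); print(cv2.minAreaRect((L[m][:,:2]*1000).astype(np.float32)))
    cv2.imwrite(f"pics/{n}4.png",cv2.resize(s["img"][225:345,280:410] if n=="scene" else s["img"][180:230,100:180],None,fx=4,fy=4)[...,::-1])
E
```

```text
p [0.5172 0.2572 0.1679] yaw -1.66 tilt 0.77 F [1.3  0.6  2.04] w 0.0854 t 15.0333
shift units [ 0.4907  1.3695 -0.13  ] minrows 9.0 roll units -0.038
scene 223 [[-0.0242 -0.0023  0.0662]
 [ 0.0011  0.0048  0.0726]
 [ 0.0246  0.0086  0.0748]] ((-0.4645709991455078, 2.7920520305633545), (51.24777603149414, 12.486167907714844), 0.19250231981277466)
((0.8032722473144531, 37.405330657958984), (54.66075134277344, 39.44778823852539), 89.516357421875)
top 79 [[-0.0232 -0.0012  0.0674]
 [ 0.0014  0.0039  0.0717]
 [ 0.0229  0.0104  0.0768]] ((-0.8325443267822266, 4.735504627227783), (11.939236640930176, 48.15099334716797), 89.91673278808594)
((9.574790000915527, 17.181655883789062), (17.619834899902344, 3.459106206893921), 12.792155265808105)
```

View pics/scene4.png

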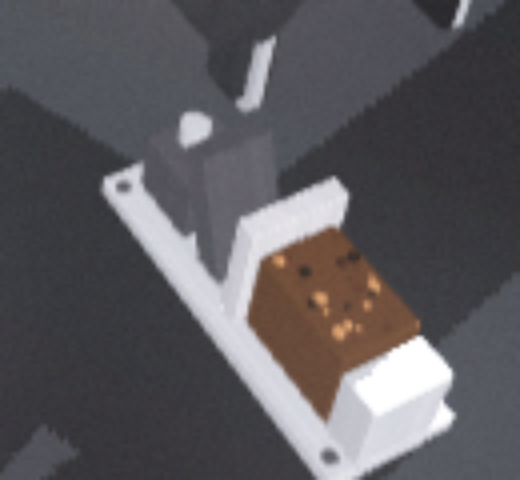

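The spacer stands upright and square against the block, at (290,220) in the crop, leaving about 9 mm of gap at plate level. Now the wedge.

Request:
move_arm --pt "0 0 -0.05 -0.0127 -1" --pt "0 0 -0.05 -0.0127 -1" --pt "0 0 -0.03 -0.0126 -1" --pt "0 0 0 0 -1"

```text
time: 15.47
eef_pos: [0.514, 0.2558, 0.1926]
tcp_rot: [-3.124, -0.331, 0.0]
force: [0.9, -0.5, 0.6]
grip_width: 0.0854
```

```bash
python3 -c "
from h import *
plan(.6295,-.0887,.19,12)"
```

```text
p [0.514  0.2558 0.1926] yaw 12.08 tilt 0.01 F [ 0.91 -0.48  0.55] w 0.0854 t 15.4667
shift units [0.1634 1.4444 0.0103] minrows 9.0 roll units 0.0002
```

Request:
move_arm --pt "0.016 0.09 0 0 -1" --pt "0.016 0.155 0 0 -1" --pt "0.016 0.155 0 0 -1" --pt "0.016 0.155 0 0 -1" --pt "0.016 0.155 0 0 -1" --pt "0.016 0.155 0 0 -1" --pt "0.016 0.155 0 0 -1" --pt "0.016 0.155 0 0 -1" --pt "0.016 0.155 0 0 -1" --pt "0.016 0.11 0 0 -1"

```text
time: 16.3
eef_pos: [0.6274, -0.0914, 0.1898]
tcp_rot: [-3.125, -0.321, 0.006]
force: [1.1, 0.2, 0.2]
grip_width: 0.0853
```

Request:
move_arm --pt "0 0 0 0 -1" --pt "0 0 0 0 -1" --pt "0 0 0 0 -1"

```text
time: 16.55
eef_pos: [0.6271, -0.0875, 0.1907]
tcp_rot: [-3.123, -0.327, 0.005]
force: [-0.7, -0.2, -0.2]
grip_width: 0.0856
```

```bash
python3 - <<'E'
from h import *
plan(.6295,-.0887,.074,12)
s=snap("top"); 
P=cloud(s).reshape(-1,3); m=(abs(P[:,0]-.629)<.05)&(abs(P[:,1]+.088)<.05)&(P[:,2]>.02)&(P[:,2]<.12);print(m.sum())
w=snap("wrist"); cv2.imwrite("pics/w3.png",w["img"][...,::-1])
E
```

```text
p [ 0.6271 -0.0875  0.1907] yaw 11.94 tilt 0.21 F [-0.73 -0.16 -0.24] w 0.0856 t 16.55
shift units [0.0098 0.0077 0.4669] minrows 3.0 roll units -0.0002
105
```

View pics/w3.png

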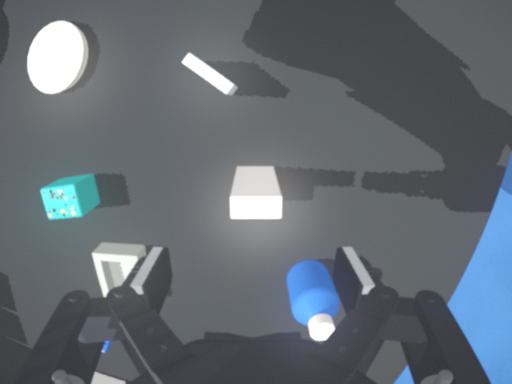

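The wrist view shows the wedge top at (256,208), square and centred, and the bottle well away at (314,295). Now I descend and grip.

Request:
move_arm --pt "0.008 0.006 0.1 0 -1" --pt "0 0 0.12 0 -1" --pt "0 0 0.12 0 -1" --pt "0 0 0.09 0 -1" --pt "0 0 0.035 0 -1" --pt "0 0 0 0 -1" --pt "0 0 0 0 0" --pt "0 0 0 0 0.3" --pt "0 0 0 0 1" --pt "0 0 0 0 1" --force 70

```text
time: 17.48
eef_pos: [0.6313, -0.0894, 0.079]
tcp_rot: [3.123, 0.328, 0.005]
force: [-7.2, -0.4, 23.6]
grip_width: 0.0391
```

Request:
move_arm --pt "0 0 0 0 1" --pt "0 0 0 0 1" --pt "0 0 0 0 1"

```text
time: 17.73
eef_pos: [0.6314, -0.0895, 0.0791]
tcp_rot: [3.123, 0.328, 0.006]
force: [-0.4, -0.1, 6.4]
grip_width: 0.0394
```

Request:
move_arm --pt "0 0 -0.04 0 1" --pt "0 0 -0.1 0 1" --pt "0 0 -0.14 0 1" --pt "0 0 -0.14 0 1" --pt "0 0 -0.08 0 1" --pt "0 0 0 0.0127 1" --pt "0 0 0 0.0127 1" --pt "0 0 0 0.0126 1" --pt "0 0 0 0 1"

```text
time: 18.48
eef_pos: [0.6299, -0.0892, 0.2017]
tcp_rot: [-3.141, 0.048, 0.001]
force: [-0.6, 0.3, -1.9]
grip_width: 0.0392
```

```bash
python3 - <<'E'
from h import *
plan(.5142,.237,.20,-1.65)
E
```

```text
p [ 0.6299 -0.0892  0.2017] yaw -1.75 tilt 0.03 F [-0.6   0.32 -1.92] w 0.0392 t 18.4833
shift units [-0.5027 -1.2899  0.0069] minrows 9.0 roll units -0.0003
```

Request:
move_arm --pt "-0.03 -0.08 0 0 1" --pt "-0.055 -0.14 0 0 1" --pt "-0.055 -0.14 0 0 1" --pt "-0.055 -0.14 0 0 1" --pt "-0.055 -0.14 0 0 1" --pt "-0.055 -0.14 0 0 1" --pt "-0.055 -0.14 0 0 1" --pt "-0.055 -0.14 0 0 1" --pt "-0.055 -0.14 0 0 1" --pt "-0.03 -0.08 0 0 1"

```text
time: 19.32
eef_pos: [0.5125, 0.2377, 0.2015]
tcp_rot: [-3.14, 0.038, 0.002]
force: [0.7, -1.1, -1.3]
grip_width: 0.0394
```

Request:
move_arm --pt "0 0 0 0 1" --pt "0 0 0 0 1" --pt "0 0 0 0 1"

```text
time: 19.57
eef_pos: [0.5147, 0.2338, 0.2014]
tcp_rot: [3.14, -0.044, -0.0]
force: [0.2, 0.5, -1.2]
grip_width: 0.0389
```

```bash
cat > wd.py <<'E'
from h import *
plan(.5138,.236,.14,-1.65)
s=snap("scene"); P=cloud(s).reshape(-1,3)
o=robot.get_obs(); R=Rn.from_rotvec(o["tcp_rot"]).as_matrix()
L=(P-o["eef_pos"])@R
m=(abs(L[:,0])<.025)&(abs(L[:,1])<.02)&(L[:,2]>.02)&(L[:,2]<.1)&(P[:,2]>.085)
Q=L[m]; print(m.sum(),np.percentile(Q,[1,3,50,97,99],axis=0).round(4))
F=Q[(abs(Q[:,0])<.016)&(Q[:,1]<np.median(Q[:,1])+.004)]; A=np.c_[F[:,[0,2]],np.ones(len(F))]; c=np.linalg.lstsq(A,F[:,1],rcond=None)[0]; print("front y",c.round(4),np.std(F[:,1]-A@c),len(F))
E
python3 wd.py
```

```text
p [0.5147 0.2338 0.2014] yaw -1.62 tilt 0.06 F [ 0.19  0.49 -1.17] w 0.0389 t 19.5667
shift units [-0.0037 -0.0089  0.2455] minrows 2.0 roll units 0.0001
797 [[-0.0214 -0.0096  0.0204]
 [-0.0197 -0.0092  0.022 ]
 [ 0.0115 -0.0079  0.0469]
 [ 0.019   0.0169  0.0761]
 [ 0.0194  0.0187  0.078 ]]
front y [-0.0007 -0.0005 -0.0084] 0.0005107293429221575 388
```

Request:
move_arm --pt "-0.002 -0.014 0 0 1" --pt "0 0 0.05 0 1" --pt "0 0 0.08 0 1" --pt "0 0 0.05 0 1" --pt "0 0 0 0 1" --pt "0 0 0 0 1" --pt "0 0 0 0 1"

```text
time: 20.2
eef_pos: [0.5146, 0.2377, 0.1569]
tcp_rot: [-3.141, 0.047, -0.001]
force: [0.5, 0.6, -0.9]
grip_width: 0.0392
```

```bash
python3 wd.py
```

```text
p [0.5146 0.2377 0.1569] yaw -1.7 tilt 0.03 F [ 0.46  0.58 -0.91] w 0.0392 t 20.2
shift units [-0.0029  0.0069  0.0674] minrows 1.0 roll units -0.0001
631 [[-0.0216 -0.0087  0.0211]
 [-0.0197 -0.0086  0.0219]
 [ 0.0117 -0.0073  0.0451]
 [ 0.0189  0.0178  0.0703]
 [ 0.0191  0.0193  0.0719]]
front y [ 0.0037  0.0001 -0.0078] 0.000507991062696594 303
```

Request:
move_arm --pt "0 0 0.03 0 1" --pt "0 0 0.03 0 1" --pt "0 0 0.03 0 1" --pt "0 0 0.02 0 1" --pt "0 0 0 0 1" --pt "0 0 0 0 1"

```text
time: 20.75
eef_pos: [0.5138, 0.2377, 0.1282]
tcp_rot: [3.141, -0.046, -0.002]
force: [0.5, -0.5, -1.1]
grip_width: 0.0393
```

Request:
move_arm --pt "0 0 0.015 0 1" --pt "0 0 0.01 0 1" --pt "0 0 0 0 1" --pt "0 0 0 0 1"

```text
time: 21.08
eef_pos: [0.5142, 0.2378, 0.1227]
tcp_rot: [3.141, -0.046, -0.0]
force: [-0.1, 0.5, -2.2]
grip_width: 0.0394
```

Request:
move_arm --pt "0 0 0.01 0 1" --pt "0 0 0.01 0 1" --pt "0 0 0 0 1"

```text
time: 21.33
eef_pos: [0.5139, 0.2377, 0.1171]
tcp_rot: [3.141, -0.046, -0.001]
force: [-0.4, -0.6, -0.9]
grip_width: 0.0395
```

Request:
move_arm --pt "0 0 0.01 0 1" --pt "0 0 0.01 0 1" --pt "0 0 0 0 1"

```text
time: 21.58
eef_pos: [0.5143, 0.2384, 0.1126]
tcp_rot: [-3.14, 0.046, -0.001]
force: [0.5, 2.1, -0.8]
grip_width: 0.0393
```

The jaw is starting to push back, right about where binding was predicted. I continue in small steps.

Request:
move_arm --pt "0 -0.002 0.005 0 1" --pt "0 0 0.005 0 1" --pt "0 0 0 0 1"

```text
time: 21.83
eef_pos: [0.5145, 0.2389, 0.1114]
tcp_rot: [-3.14, 0.045, -0.002]
force: [-2.5, 1.6, 3.3]
grip_width: 0.0392
```

Request:
move_arm --pt "0 0 0.005 0 1" --pt "0 0 0.005 0 1" --pt "0 0 0 0 1"

```text
time: 22.08
eef_pos: [0.5146, 0.239, 0.1112]
tcp_rot: [-3.14, 0.045, -0.004]
force: [-4.5, 1.9, 12.9]
grip_width: 0.0395
```

Request:
move_arm --pt "0 0 0.006 0 1" --pt "0 0 0 0 1" --pt "0 0 0 0 1"

```text
time: 22.33
eef_pos: [0.5146, 0.2391, 0.1111]
tcp_rot: [-3.14, 0.044, -0.005]
force: [-6.1, 1.3, 17.6]
grip_width: 0.039
```

```bash
python3 - <<'E'
from h import *
plan(.5138,.236,.14,-1.65)
s=snap("scene"); P=cloud(s).reshape(-1,3); C=s["img"].reshape(-1,3).astype(int)
c,q=np.cos(-.029),np.sin(-.029); RH=np.array([[c,-q,0],[q,c,0],[0,0,1]]); L=(P-[.5142,.2497,0])@RH
m=(abs(L[:,0])<.03)&(L[:,1]>-.03)&(L[:,1]<.08)&(C[:,0]>C[:,2]+25)&(L[:,2]>.053)&(L[:,2]<.066); print("block",cv2.minAreaRect((L[m][:,:2]*1000).astype(np.float32)))
m=(abs(L[:,0])<.035)&(L[:,1]>-.004)&(L[:,1]<.02)&(L[:,2]>.066)&(L[:,2]<.076); print("spacer",cv2.minAreaRect((L[m][:,:2]*1000).astype(np.float32)))
cv2.imwrite("pics/s5.png",cv2.resize(s["img"][205:345,270:410],None,fx=4,fy=4)[...,::-1])
E
```

```text
p [0.5146 0.2391 0.1111] yaw -1.61 tilt 0.19 F [-6.06  1.26 17.59] w 0.039 t 22.3333
shift units [-0.0026  0.0122 -0.1157] minrows 1.0 roll units 0.0001
block ((0.6580543518066406, 37.67866516113281), (54.761104583740234, 40.21342086791992), 89.5435562133789)
spacer ((-0.093505859375, 2.4692606925964355), (51.530845642089844, 13.4893798828125), 1.128456711769104)
```

View pics/s5.png

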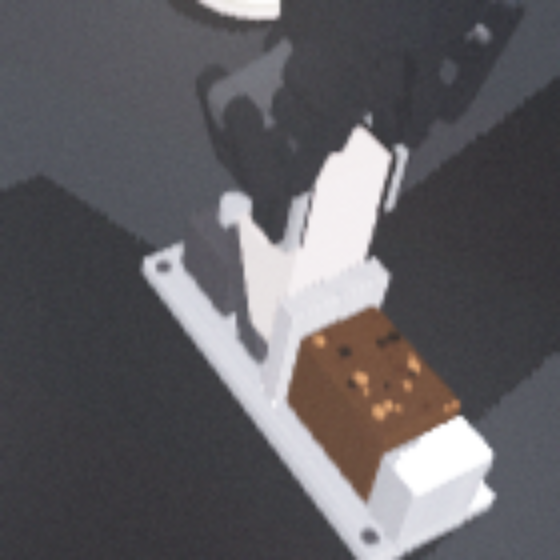

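The wedge is seated between jaw and spacer at (280,280), its slope flush with the jaw, and the row is closed and square. I do a short hold to check that the force is steady.

Request:
move_arm --pt "0 0 0.001 0 1" --pt "0 0 0 0 1" --pt "0 0 0 0 1" --pt "0 0 0 0 1" --pt "0 0 0 0 1" --pt "0 0 0 0 1"

```text
time: 22.88
eef_pos: [0.5146, 0.2391, 0.1111]
tcp_rot: [-3.14, 0.044, -0.005]
force: [-5.4, 1.2, 18.2]
grip_width: 0.0393
```

```bash
python3 -c "
from cell import robot
print(robot.hand_in())"
```

```text
the job is handed in; nothing more can be done
None
```

I set the block in the holder against the stop, put spacer A behind it, and pressed the wedge home. I handed in at about 23 s, still gripping and pressing the wedge; the hand-in gave no verdict.

**Gap:** I measured about 20 mm at plate level, so one spacer was enough, leaving about 9 mm. That predicts binding at about 22 mm above the plate. The wedge bound with its foot about 22 mm above the plate.

**Last checks:**
- **Push:** steady at about 18 N down, with the tool pose unchanged over the half-second hold. There was also a steady sideways force of about 5 N that I did not remove.
- **Block:** its centre is at about y = 37 mm in the holder, against the stop, and within about 0.5° of square to the fitted holder axes.
- **Spacer:** upright, with its centre at about y = 2.5 to 4 mm. The final scene-camera fit was 13.5 mm thick and about 1° off square, against a real 11 mm, so it is rough. After placing, the two cameras differed by about 2 mm on its position.
- **Wedge:** tool tilt was about 0.2° and the grip width 39 mm.
- **Not measured:** the individual contact forces between block, spacer, wedge and jaw. I infer the row is tight from the binding force.
- **Bystanders:** I never steered toward the jar, bottle or dish, but I did not re-measure their positions at the end.

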